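# Take a padlock from the tilt-out bin

### The job

Of the two tilt-out parts bins on the counter, tilt the one with the sample padlock on its front forward on its bottom pivot as far as it goes. Take the padlock out of it and lay it flat in the shallow black tray, without dropping it. Leave that bin tilted out for refilling and the bin with the sample lock cylinder shut.

Things in the scene. Friction and masses are not known exactly. Their poses are not given: they have to be found in the camera images.
- padlock_bin (a joint): Tilt (rad) of the grey bin with a padlock fixed on its front: 0 shut, 1.22 (70 deg) at its stop, top towards the robot. Pivot along the bottom of the front, 100 mm below the handle's axis and 32 mm above the bench. Weak friction (under 2 N at the handle); beyond about 45 deg it falls open by itself, slowly. Bin 148 mm wide in a housing 164 wide, 98 high, 85 deep.
- padlock_bin_handle (a point): Middle of that bin's handle: a bar 12 mm thick, 148 long, the rolled top edge of the 5 mm front panel. Own axes: x to the back, y along the bar, z up the panel (they tilt with the bin). Shut, the bar's axis is 132 mm above the bench and stands 34 mm above the housing's roof, which begins 34 mm behind the bar; fingers fit behind the bar. At the stop it is 94 mm ahead of the pivot, 66 mm high.
- padlock_mid (a point): Centre of the body of the loose padlock in that bin: 40 x 46 x 20 mm, plus a 31 mm shackle towards own +x; y is the 46 mm width (grip here, along the bar), z the 20 mm thickness. It stands in the shut bin, shackle up. With the bin at its stop it lies on the panel, sloping 20 deg, shackle to the robot, centre about 50 mm above the bench; keep fingertips within 4 mm below it. 0.18 to 0.29 kg.
- tray_mid (a point): Centre of the floor of the shallow open black tray, 4 mm above the bench. Tray 150 mm along own x, 120 along own y, rim 16 mm high and 4 mm thick, fixed to the bench. z up.
- cylinder_bin (a joint): Tilt (rad) of the other, equal bin, with a lock cylinder (a bar 60 mm long) fixed on its front; 0 shut. It holds a loose cylinder and stays shut. The two bins and the tray stand in a row across the bench, about 185 mm apart, in any order.

How it is judged (in metres and radians):
On the way:
1. the padlock bin is tilted out to its stop (65 degrees or more) (value of joint padlock_bin above 1.13 rad), for 0.2 s.
At the end, for the whole second after the job is handed in: The padlock lies flat (within 10 degrees) and at rest on the floor of the black tray, inside its rim; the padlock bin stands tilted out by at least 60 degrees; the lock-cylinder bin is shut (under 11 degrees) (value of joint padlock_bin above 1.05 rad and value of joint cylinder_bin below 0.2 rad and x of padlock_mid in the frame of tray_mid between -0.055 and 0.055 m and y of padlock_mid in the frame of tray_mid between -0.04 and 0.04 m and z of padlock_mid in the frame of tray_mid below 0.014 m and (angle between padlock_mid's own z axis and vertical below 0.17 rad or angle between padlock_mid's own z axis and vertical above 2.97 rad) and linear speed of padlock below 0.02 m/s); the robot touches nothing.
It fails at once if the lock-cylinder bin is tilted out (over 15 degrees) (value of joint cylinder_bin above 0.26 rad).
It fails at once if the padlock is dropped (falls faster than 1 m/s) (linear speed of padlock above 1 m/s).
It also fails if it takes over 54 s, if anything falls off the work surface, if the arm or the gripper's body presses on something with over 40 N, if the wrist force passes 120 N, or if a joint passes its speed limit or range.

### The arm

A 6-joint arm with a two-finger parallel gripper is mounted at the origin on the work surface; the furniture and walls round the work are solid. World frame = base frame: x ahead of the robot, y to its left, z up, the work surface at z = 0. Lengths are in m, angles in degrees, forces in N, time in s.
With the tool pointing down it reaches from about 0.3 to 0.75 m from the base axis. Payload 8.5 kg.
Tool frame: the origin (TCP) lies on the centre line of the jaws, within the pads' length; the fingertips stand 17 mm ahead of it and the grasp point (between the pads) lies 2 mm behind it; z points along the fingers, y is the direction in which the jaws open and shut (so a half turn about z gives the same grasp; the last joint's range is limited). The gripper opens to 85 mm and grips with 20 to 120 N. Pads are 22 mm wide; open, the fingers measure 114 mm over their backs; the gripper's body (76 mm by 85 mm) begins 54 mm behind the grasp point. The pads swing forward as they close: fully open they stand 13 mm farther back than shut.
Start: joints at [-89.055, 21.807, 74.336, -0, 83.858, -12.336], TCP at [0.126, -0.535, 0.248] pointing down, gripper open.
Joint ranges: [-178.18, 178.18], [-50.72, 133.34], [12.68, 142.11], [-81.47, 261.47], [9.98, 163.14], [-165.26, 165.26]. Speed limits (degrees/s): [136.94, 136.94, 180, 180, 180, 180].

### API

Orientations are given as a 3x3 rotation matrix whose columns are the frame's x, y, z axes.
In Python, from rig import env, imaging, close_job gives the robot as it stands.
- The arm moves only by the tool step_arm, never from a script. Its argument "steps" is one flat list of numbers, 7 for each row, row after row: the opening, from 0 (shut) to 1 (fully open), then the shift along the tool's x, y, z as a fraction of full scale, then the turn, a rotation vector about the tool's x, y, z as a fraction of full scale. A call has 1 to 10 rows; each row is the pose to reach, as a shift and turn from the pose commanded when the call began, along the tool's axes at that moment; what a row does not reach only later rows make up. Full scale, the value 1, is 0.3 m for a shift and 45 degrees for a turn. A row lasts 1/10 s, in which the tool goes at most 50 mm and 8.59 degrees, less where a joint would pass 70% of its speed; a pose out of reach is approached as far as the arm can. A call with a number of a shift or a turn outside -1 to 1 is refused whole. A call with a gripper value outside its range is refused whole. The fingers move at their own pace and stop on an object; "grip_force" is the grip in N (left out, the last holds). Time passes only in rows, so rows that repeat a pose let the fingers close. It gives the time, the measured TCP pose, the force and the opening at its end, in the units of the state.
- env.observe(): the state, without advancing time (a new reading comes with each control period).
- imaging.get_image(name): name is "scene" or "top"; returns (picture, depth): 400x640x3 uint8, blue, green, red; 400x640 float32, m along the optical axis (not along the pixel's ray), 0 where there is no reading.
- imaging.get_calibration(name): a dict with "camera_matrix" (3x3 intrinsics, pixels), "world_from_camera" (4x4, takes a point from camera to world coordinates). Camera axes: x right, y down, z forward; pixel columns grow to the right and rows downward; lengths in m; the calibration is good to about 2 mm. A picture is of the moment at which its call begins. get_calibration takes no time and is no camera call.
- close_job(): hands the job in, once; it reports no verdict.
Trained networks look in the newest picture that a camera, given by its name, has taken for a name from the list of things; names that differ only in an ending like _2 or _b are one class to them, and where a whole thing is asked for, a point or a joint stands for the part that bears it (a point fixed in the world has none). Each returns a list of dicts, best first, with "score" (0 to 1); they miss things now and then, are a little off and sometimes report something else, mostly with a low value. They report only what shows in the picture. A call takes as long as a camera call.
- imaging.spot_in(camera, target): "pixel" ([column, row] in pixels, amid what is visible of it).
- imaging.regions_of(camera, target): "mask" (400x640 bool, what is visible of it) and "pixel" ([column, row] in pixels, amid what is visible of it).
- imaging.pinpoint(camera, target): "pixel" ([column, row] in pixels: a listed point, or the origin of a listed thing).
The state is a dict: "time_s": time; "q": joint angles; "qvel": joint speeds; "joint_efforts": joint torques, N m; "position": TCP position; "tool_rot": TCP orientation; "ft_force": force on the tool from outside, world axes, zero at the start; "wrist_torque": the same for the moment, N m; "grip_width": finger opening in m.
Only numpy, scipy, OpenCV 4.12 (cv2) and the standard library are available. Lean on these libraries where they do the work, as an engineer would, in place of code of your own. Each camera call takes 0.05 s, during which the arm holds its last target.

## Working session

There is one attempt and no reset: what is moved stays moved. The work goes in short steps, Python scripts to look and compute and a tool call to move; the robot and the scene stay as the last step left them, time stands still between calls to the robot, and variables do not carry over. Pictures are saved under pics/ and viewed, and the job is handed in when it is done.

Besides the shell and the picture viewer there is one more tool, called after "Call:" as a command line: name --argument value ..., lists and objects as JSON in quotes. step_arm: Moves the arm, as the interface text tells. Shift numbers are shares of 0.3 m and turn numbers shares of 45 degrees, none past 1 either way. Its arguments: {"type":"object","properties":{"steps":{"type":"array","items":{"type":"number"}},"grip_force":{"type":"number"}},"required":["steps"]}

```bash
mkdir -p pics; ls
cat > h.py <<'E'
import numpy as np, cv2
from rig import env, imaging, close_job
def pt(cam,px,d):
    c=imaging.get_calibration(cam);K=np.array(c["camera_matrix"]);T=np.array(c["world_from_camera"])
    p=np.linalg.inv(K)@np.array([px[0],px[1],1.])*d
    return (T@np.r_[p,1])[:3]
def cloud(cam,D):
    c=imaging.get_calibration(cam);K=np.array(c["camera_matrix"]);T=np.array(c["world_from_camera"])
    v,u=np.mgrid[:400,:640]
    P=np.stack([(u-K[0,2])/K[0,0]*D,(v-K[1,2])/K[1,1]*D,D,np.ones_like(D)],-1)
    return (P@T.T)[...,:3]
E
python3 - <<'E'
from h import *
for c in("scene","top"):
    im,D=imaging.get_image(c); cv2.imwrite(f"pics/{c}0.png",im); np.save(f"{c}0.npy",D)
    P=cloud(c,D)
    print(c,np.round(np.array(imaging.get_calibration(c)["world_from_camera"]),2).tolist())
    for n in("padlock_bin","padlock_bin_handle","padlock_mid","tray_mid","cylinder_bin"):
        for f in(imaging.spot_in,imaging.pinpoint):
            r=f(c,n)
            for a in r[:2]:
                u,v=map(int,np.round(a["pixel"]))
                print(n,f.__name__,round(a["score"],2),u,v,np.round(P[min(v,399),min(u,639)],3))
s=env.observe();print(s)
E
```

```text
pics
scene [[-0.61, -0.36, 0.7, -0.04], [-0.79, 0.27, -0.55, 0.7], [0.01, -0.89, -0.45, 0.47], [0.0, 0.0, 0.0, 1.0]]
padlock_bin call 0.76 253 234 [0.483 0.43  0.099]Traceback (most recent call last):
  File "<stdin>", line 8, in <module>
ValueError: it knows: padlock_bin_handle, padlock_mid, tray_mid
```

Run:
```python
from h import *
for c in("scene","top"):
    im,D=imaging.get_image(c); cv2.imwrite(f"pics/{c}0.png",im); np.save(f"{c}0.npy",D)
    P=cloud(c,D)
    print(c,np.round(np.array(imaging.get_calibration(c)["world_from_camera"]),2).tolist())
    for n in("padlock_bin","padlock_bin_handle","padlock_mid","tray_mid","cylinder_bin"):
        for nm in("spot_in","pinpoint"):
            try:r=getattr(imaging,nm)(c,n)
            except ValueError: continue
            for a in r[:2]:
                u,v=map(int,np.round(a["pixel"]))
                print(n,nm,round(a["score"],2),u,v,np.round(P[min(v,399),min(u,639)],3))
s=env.observe();print(s)
```

```text
scene [[-0.61, -0.36, 0.7, -0.04], [-0.79, 0.27, -0.55, 0.7], [0.01, -0.89, -0.45, 0.47], [0.0, 0.0, 0.0, 1.0]]
padlock_bin spot_in 0.9 255 232 [0.493 0.421 0.094]
padlock_bin_handle spot_in 0.6 254 235 [0.483 0.429 0.096]
tray_mid spot_in 0.79 320 227 [0.551 0.23  0.005]
tray_mid pinpoint 0.77 321 226 [0.551 0.227 0.007]
cylinder_bin spot_in 0.73 387 172 [0.533 0.048 0.097]
top [[0.0, -0.99, 0.15, 0.39], [-1.0, 0.0, 0.03, 0.22], [-0.03, -0.15, -0.99, 0.95], [0.0, 0.0, 0.0, 1.0]]
padlock_bin spot_in 0.88 221 212 [0.5   0.406 0.136]
padlock_bin_handle spot_in 0.72 222 211 [0.51  0.418 0.078]
padlock_bin_handle pinpoint 0.63 215 213 [0.498 0.416 0.139]
padlock_mid spot_in 0.63 222 208 [0.512 0.412 0.106]
padlock_mid pinpoint 0.51 223 209 [0.51  0.411 0.102]
tray_mid spot_in 0.76 327 190 [0.561 0.227 0.004]
tray_mid spot_in 0.28 227 208 [0.513 0.405 0.095]
tray_mid pinpoint 0.93 326 190 [0.561 0.229 0.007]
cylinder_bin spot_in 0.95 436 191 [0.534 0.042 0.14 ]
{'time_s': 1.0, 'q': array([-8.90560777e+01,  2.18050218e+01,  7.43347851e+01, -7.86420862e-05,
        8.38590080e+01, -1.23351402e+01]), 'qvel': array([-0.0324699 , -0.03523857,  0.04875993, -0.02143462,  0.02711491,
       -0.09774525]), 'joint_efforts': array([ 1.91136915e-04, -4.48338819e+01, -2.31468809e+01, -1.98795415e-04,
        4.64595196e-04, -9.07188991e-09]), 'position': array([ 0.1263348 , -0.53527319,  0.2483433 ]), 'tool_rot': array([[ 9.73262841e-01,  2.29694237e-01, -1.02376819e-06],
       [ 2.29694236e-01, -9.73262841e-01, -2.07030383e-05],
       [-5.75176412e-06,  1.99143443e-05, -1.00000000e+00]]), 'ft_force': array([-0.04989073, -0.12650678,  0.34303868]), 'wrist_torque': array([0.03764386, 0.03349154, 0.04469552]), 'grip_width': 0.08508555931061647}
```

View pics/scene0.png

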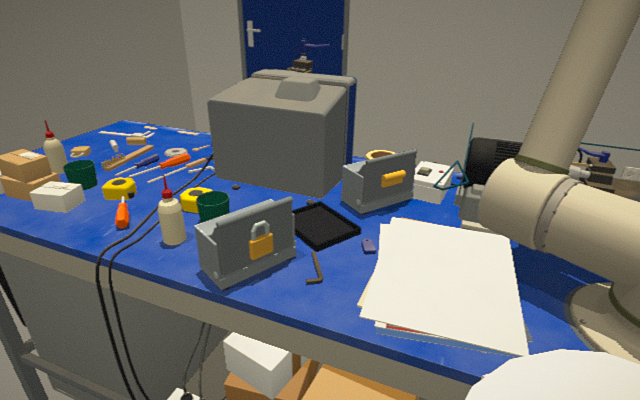

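View pics/top0.png

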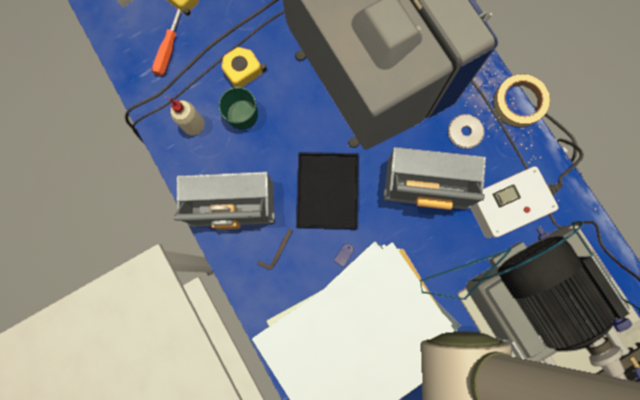

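The top view shows the padlock bin on the left (222,211), the tray in the middle (327,190) and the cylinder bin on the right (436,191). A beige cabinet stands at the lower left. Next I measure exact poses and the obstacle heights.

Run:
```python
from h import *
for c in("top","scene"):
    D=np.load(c+"0.npy");P=cloud(c,D);P[D==0]=np.nan
    for y0,n in((.415,"pad"),(.045,"cyl")):
        m=(abs(P[...,1]-y0)<.11)&(P[...,0]>.4)&(P[...,0]<.62)&(P[...,2]>.122)&(P[...,2]<.16)
        Q=P[m]; c0,(w,h),a=cv2.minAreaRect(Q[:,:2].astype(np.float32)); 
        u,s,vt=np.linalg.svd(Q[:,:2]-Q[:,:2].mean(0),full_matrices=False)
        print(c,n,m.sum(),np.round(c0,4),round(w,3),round(h,3),a,"dir",vt[0],"z",np.percentile(Q[:,2],[5,50,95]))
    # tray
    m=(abs(P[...,1]-.228)<.1)&(abs(P[...,0]-.56)<.1)&(P[...,2]>.011)&(P[...,2]<.022)
    Q=P[m]; print("trayrim",m.sum(),cv2.minAreaRect(Q[:,:2].astype(np.float32)))
    r=imaging.regions_of(c,"tray_mid") if 0 else None
    # roof of pad bin
    m=(abs(P[...,1]-.415)<.1)&(abs(P[...,0]-.55)<.08)&(P[...,2]>.09)&(P[...,2]<.106)
    print("roof",m.sum(),cv2.minAreaRect(P[m][:,:2].astype(np.float32)))
D=np.load("top0.npy");P=cloud("top",D)
for u,v in((100,340),(200,290),(190,250),(230,340),(330,320),(380,110),(190,340),(320,100),(240,105),(186,115)):print(u,v,np.round(P[v,u],3))
```

```text
top pad 624 [0.4984 0.4131] 0.02 0.148 1.9239712953567505 dir [ 0.04180234 -0.9991259 ] z [0.13169699 0.13730618 0.14026499]
top cyl 834 [0.4803 0.0201] 0.186 0.143 13.937239646911621 dir [-0.73780825 -0.67501036] z [0.12592118 0.1365974  0.14012971]
trayrim 608 ((0.5513882637023926, 0.23498448729515076), (0.13677437603473663, 0.16888876259326935), 87.85005950927734)
roof 2596 ((0.5291962027549744, 0.41418030858039856), (0.09319895505905151, 0.16404229402542114), 2.20841908454895)
scene pad 767 [0.4933 0.4161] 0.148 0.017 89.52114868164062 dir [-0.03709074  0.9993119 ] z [0.12303065 0.13388714 0.13889222]
scene cyl 466 [0.4841 0.0096] 0.218 0.12 30.746341705322266 dir [-0.63959808 -0.7687095 ] z [0.1233306  0.13124944 0.13901822]
trayrim 477 ((0.5621742606163025, 0.2214789092540741), (0.13384504616260529, 0.21587465703487396), 75.99112701416016)
roof 1208 ((0.5289873480796814, 0.41743770241737366), (0.0949973538517952, 0.16460025310516357), 2.5247764587402344)
100 340 [ 0.238  0.786 -0.259]
200 290 [ 0.346  0.667 -0.72 ]
190 250 [ 0.49   0.748 -0.86 ]
230 340 [ 0.181  0.56  -0.723]
330 320 [0.313 0.222 0.034]
380 110 [0.645 0.143 0.231]
190 340 [ 0.239  0.564 -0.262]
320 100 [0.749 0.241 0.001]
240 105 [0.739 0.404 0.004]
186 115 [0.688 0.487 0.093]
```

Run:
```python
from h import *
im=cv2.imread("pics/top0.png");a=cv2.resize(im[130:260,160:300],None,fx=5,fy=4.6)
cv2.imwrite("pics/topc.png",a)
```

```text
(no output)
```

View pics/topc.png

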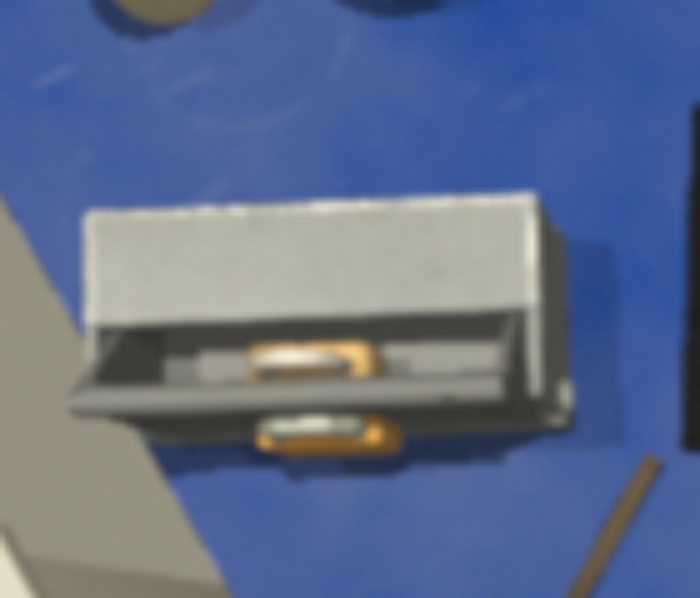

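```bash
cat >> h.py <<'E'
from scipy.spatial.transform import Rotation as R
def Rt(yaw,pitch=0):
    # tool down, tool x at yaw (deg); pitch about world-ish y axis of bin afterwards
    return R.from_euler('z',yaw,degrees=True).as_matrix()@np.diag([1,-1,-1.])
def mv(p,Rm):
    s=env.observe();R0=s["tool_rot"];d=R0.T@(np.array(p)-s["position"])
    r=R.from_matrix(R0.T@Rm).as_rotvec(degrees=True)
    print("from",np.round(s["position"],4),"shift",np.round(d/.3,3),"turn",np.round(r/45,3),"|d|",np.linalg.norm(d),"w",np.round(s["grip_width"],4),"F",np.round(s["ft_force"],1))
E
python3 - <<'E'
from h import *
D=np.load("top0.npy");P=cloud("top",D);P[D==0]=np.nan
for y in np.arange(-.35,.6,.05):
  print(round(y,2),[ (round(x,2),round(float(np.nanmax(P[(abs(P[...,0]-x)<.03)&(abs(P[...,1]-y)<.025)][:,2],initial=-1)),2)) for x in np.arange(.2,.65,.06)])
# candidates
for yaw in (13.3+40,): mv([.3,-.4,.35],Rt(yaw))
E
```

```text
-0.35 [(np.float64(0.2), -1.0), (np.float64(0.26), 0.02), (np.float64(0.32), 0.02), (np.float64(0.38), 0.02), (np.float64(0.44), 0.01), (np.float64(0.5), 0.0), (np.float64(0.56), -1.0), (np.float64(0.62), -1.0)]
-0.3 [(np.float64(0.2), -1.0), (np.float64(0.26), 0.11), (np.float64(0.32), 0.08), (np.float64(0.38), 0.12), (np.float64(0.44), 0.09), (np.float64(0.5), 0.04), (np.float64(0.56), 0.0), (np.float64(0.62), -0.02)]
-0.25 [(np.float64(0.2), 0.13), (np.float64(0.26), 0.18), (np.float64(0.32), 0.17), (np.float64(0.38), 0.16), (np.float64(0.44), 0.1), (np.float64(0.5), 0.04), (np.float64(0.56), 0.01), (np.float64(0.62), 0.02)]
-0.2 [(np.float64(0.2), 0.02), (np.float64(0.26), 0.16), (np.float64(0.32), 0.18), (np.float64(0.38), 0.17), (np.float64(0.44), 0.17), (np.float64(0.5), 0.18), (np.float64(0.56), 0.06), (np.float64(0.62), 0.01)]
-0.15 [(np.float64(0.2), -1.0), (np.float64(0.26), 0.16), (np.float64(0.32), 0.18), (np.float64(0.38), 0.18), (np.float64(0.44), 0.21), (np.float64(0.5), 0.18), (np.float64(0.56), 0.06), (np.float64(0.62), 0.06)]
-0.1 [(np.float64(0.2), -1.0), (np.floa
[... 2355 characters left out ...]
 -1.0), (np.float64(0.38), 0.0), (np.float64(0.44), 0.01), (np.float64(0.5), 0.14), (np.float64(0.56), 0.1), (np.float64(0.62), 0.01)]
0.5 [(np.float64(0.2), -0.25), (np.float64(0.26), -0.26), (np.float64(0.32), -1.0), (np.float64(0.38), -1.0), (np.float64(0.44), 0.0), (np.float64(0.5), 0.14), (np.float64(0.56), 0.1), (np.float64(0.62), 0.01)]
0.55 [(np.float64(0.2), -0.25), (np.float64(0.26), -0.25), (np.float64(0.32), -0.25), (np.float64(0.38), -1.0), (np.float64(0.44), -1.0), (np.float64(0.5), -1.0), (np.float64(0.56), 0.01), (np.float64(0.62), 0.01)]
from [ 0.1263 -0.5353  0.2483] shift [ 0.667 -0.306 -0.339] turn [ 0.     0.    -0.889] |d| 0.24247168732203236 w 0.0851 F [-0.  -0.1  0.3]
```

Call:
step_arm --steps '[0,0,0,-0.4,0,0,0,0,0,0,-0.4,0,0,0,0,0.67,-0.3,-0.4,0,0,-0.9,0,0.67,-0.3,-0.4,0,0,-0.9,0,0.67,-0.3,-0.4,0,0,-0.9,0,0.67,-0.3,-0.4,0,0,-0.9,0,0.67,-0.3,-0.4,0,0,-0.9,0,0.67,-0.3,-0.4,0,0,-0.9,0,0.67,-0.3,-0.4,0,0,-0.9]'

```text
time_s: 1.9
position: [0.3012, -0.4016, 0.3683]
tool_rot: [[0.592, 0.806, -0.0], [0.806, -0.592, -0.0], [-0.0, -0.0, -1.0]]
ft_force: [-0.3, -0.5, 0.5]
grip_width: 0.0001
```

Run:
```python
from h import *
print(env.observe()["q"]); mv([.47,-.14,.36],Rt(96));
```

```text
[-6.66576478e+01  1.34656234e+01  6.70329393e+01 -2.04893157e-02
  9.94999509e+01 -3.03676121e+01]
from [ 0.3012 -0.4016  0.3683] shift [ 1.036 -0.063  0.027] turn [-0.    0.   -0.94] |d| 0.3114457089457838 w 0.0001 F [-0.3 -0.5  0.5]
```

Call:
step_arm --steps '[0,1,-0.06,0.03,0,0,-0.94,0,1,-0.06,0.03,0,0,-0.94,0,1,-0.06,0.03,0,0,-0.94,0,1,-0.06,0.03,0,0,-0.94,0,1,-0.06,0.03,0,0,-0.94,0,1,-0.06,0.03,0,0,-0.94,0,1,-0.06,0.03,0,0,-0.94,0,1,-0.06,0.03,0,0,-0.94]'

```text
time_s: 2.7
position: [0.4641, -0.1493, 0.3589]
tool_rot: [[-0.105, 0.994, -0.001], [0.994, 0.105, -0.0], [0.0, -0.001, -1.0]]
ft_force: [-0.8, -0.7, 0.4]
grip_width: -0.0002
```

Run:
```python
from h import *
print(env.observe()["q"]); mv([.54,.12,.33],Rt(138));
```

```text
[-3.17670277e+01  1.20364010e+01  7.04041316e+01 -2.64258987e-02
  9.75987011e+01 -3.78017255e+01]
from [ 0.4641 -0.1493  0.3589] shift [0.866 0.346 0.096] turn [-0.001 -0.    -0.933] |d| 0.2812820792295305 w -0.0002 F [-0.8 -0.7  0.4]
```

Call:
step_arm --steps '[0,0.88,0.2,0,0,0,-0.93,0,0.88,0.2,0,0,0,-0.93,0,0.88,0.2,0,0,0,-0.93,0,0.88,0.2,0,0,0,-0.93,0,0.88,0.2,0,0,0,-0.93,0,0.88,0.2,0,0,0,-0.93,0,0.88,0.2,0,0,0,-0.93,0,0.88,0.2,0,0,0,-0.93]'

```text
time_s: 3.5
position: [0.4961, 0.1181, 0.3591]
tool_rot: [[-0.74, 0.672, -0.0], [0.672, 0.74, -0.001], [-0.0, -0.001, -1.0]]
ft_force: [-0.1, -0.4, -0.4]
grip_width: -0.0002
```

Run:
```python
from h import *
print(env.observe()["q"]); mv([.52,.355,.25],Rt(182));
```

```text
[ 8.97422419e-02  1.44776331e+01  6.71040518e+01 -3.25114138e-02
  9.84445424e+01 -4.76783960e+01]
from [0.4961 0.1181 0.3591] shift [0.472 0.638 0.363] turn [-0.001 -0.    -0.983] |d| 0.2618759495415555 w -0.0002 F [-0.1 -0.4 -0.4]
```

Call:
step_arm --steps '[0,0.47,0.65,0,0,0,-0.98,0,0.47,0.65,0,0,0,-0.98,0,0.47,0.65,0,0,0,-0.98,0,0.47,0.65,0,0,0,-0.98,0,0.47,0.65,0.1,0,0,-0.98,0,0.47,0.65,0.25,0,0,-0.98,0,0.47,0.65,0.35,0,0,-0.98,0,0.47,0.65,0.35,0,0,-0.98,0,0.47,0.65,0.35,0,0,-0.98]'

```text
time_s: 4.4
position: [0.5231, 0.3576, 0.2556]
tool_rot: [[-0.999, -0.032, 0.001], [-0.032, 0.999, 0.0], [-0.001, 0.0, -1.0]]
ft_force: [0.4, 0.6, 0.3]
grip_width: -0.0002
```

Run:
```python
from h import *
print(env.observe()["q"]); mv([.522,.362,.135],Rt(182));
for c in("scene","top"):
    im,D=imaging.get_image(c); cv2.imwrite(f"pics/{c}1.png",im)
```

```text
[ 2.36732025e+01  3.02056194e+01  5.90078077e+01 -1.15520047e-02
  9.07253521e+01 -6.81836365e+01]
from [0.5231 0.3576 0.2556] shift [0.004 0.015 0.402] turn [ 0.     0.001 -0.003] |d| 0.12068719494274736 w -0.0002 F [0.4 0.6 0.3]
```

View pics/scene1.png

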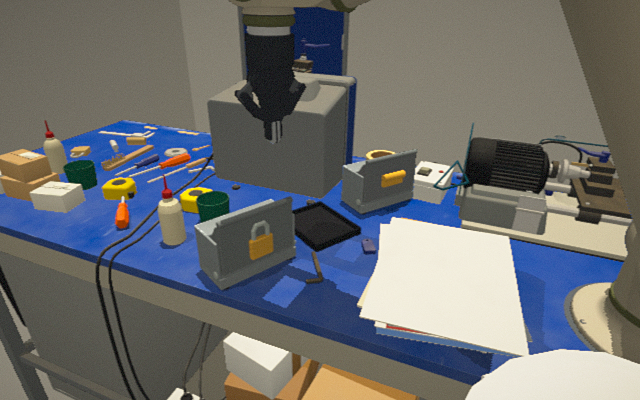

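The gripper (270,125) hangs over the right end of the padlock bin, clear of everything. Descend behind the bar.

Call:
step_arm --steps '[0,0,0.015,0.15,0,0,0,0,0,0.015,0.25,0,0,0,0,0,0.015,0.32,0,0,0,0,0,0.015,0.37,0,0,0,0,0,0.015,0.4,0,0,0,0,0,0.015,0.4,0,0,0]'

```text
time_s: 5.1
position: [0.522, 0.3635, 0.1347]
tool_rot: [[-0.999, -0.035, 0.0], [-0.035, 0.999, 0.0], [-0.0, 0.0, -1.0]]
ft_force: [0.4, -0.4, 0.2]
grip_width: -0.0001
```

Run:
```python
from h import *
mv([.522,.362,.135],Rt(182));
for c in("scene","top"):
    im,D=imaging.get_image(c); cv2.imwrite(f"pics/{c}2.png",cv2.resize(im[150:300,150:350],None,fx=4,fy=4))
```

```text
from [0.522  0.3635 0.1347] shift [ 0.    -0.005 -0.001] turn [ 0.     0.001 -0.   ] |d| 0.0015371214235480066 w -0.0001 F [ 0.4 -0.4  0.2]
```

View pics/scene2.png

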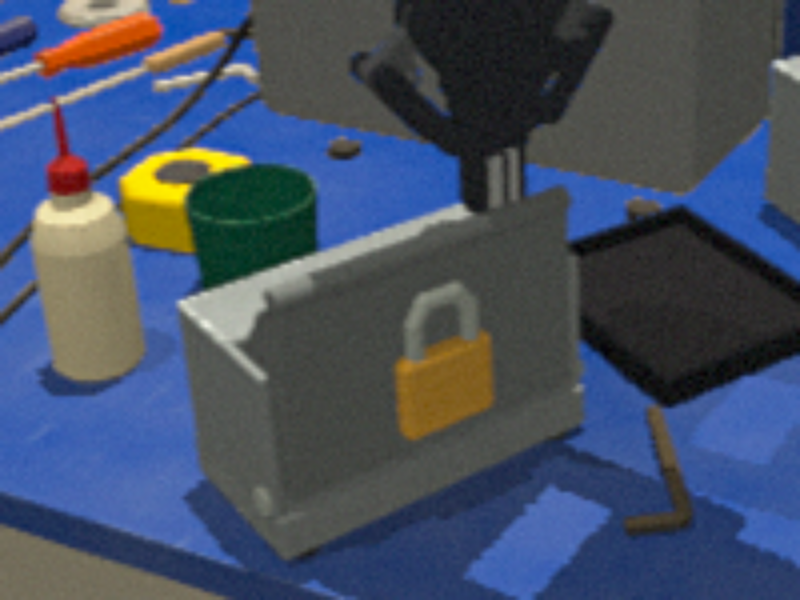

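Call:
step_arm --steps '[0,0.06,0,0.0,0,0,0,0,0.107,0,0.01,0,0,0,0,0.15,0,0.022,0,0,0,0,0.187,0,0.04,0,0,0,0,0.225,0,0.06,0,0,0,0,0.256,0,0.08,0,0,0,0,0.28,0,0.1,0,0,0,0,0.3,0,0.11,0,0,0,0,0.3,0,0.11,0,0,0]'

```text
time_s: 6.1
position: [0.4309, 0.3605, 0.1011]
tool_rot: [[-0.999, -0.036, -0.001], [-0.036, 0.999, -0.0], [0.001, -0.0, -1.0]]
ft_force: [-0.2, 0.1, 0.1]
grip_width: 0.0001
```

Run:
```python
from h import *
mv([.522,.362,.135],Rt(182));
for c in("scene","top"):
    im,D=imaging.get_image(c); cv2.imwrite(f"pics/{c}3.png",cv2.resize(im[150:300,150:350],None,fx=4,fy=4))
```

```text
from [0.4309 0.3605 0.1011] shift [-0.303 -0.006 -0.113] turn [-0.    -0.001  0.001] |d| 0.0971790834403177 w 0.0001 F [-0.2  0.1  0.1]
```

View pics/scene3.png

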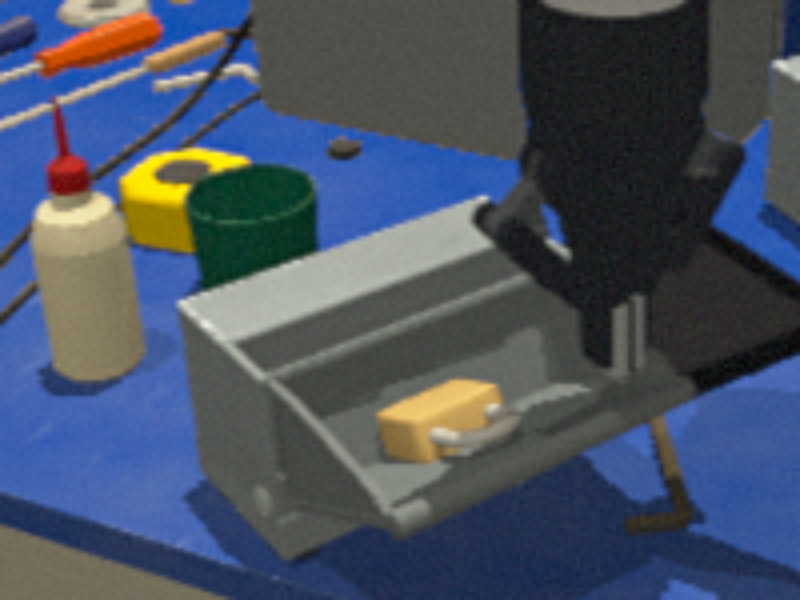

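The bin has fallen open and the padlock (440,420) lies on the panel, shackle to the robot. Lift clear and measure.

Call:
step_arm --steps '[0,0,0,-0.15,0,0,0,0,0,0,-0.3,0,0,0,0.75,0,-0.2,-0.4,0,0,0,0.75,0,-0.4,-0.4,0,0,0,0.75,0,-0.4,-0.4,0,0,0,0.75,0,-0.4,-0.4,0,0,0,0.75,0,-0.4,-0.4,0,0,0]'

```text
time_s: 6.9
position: [0.4363, 0.2405, 0.2217]
tool_rot: [[-0.999, -0.034, 0.001], [-0.034, 0.999, 0.001], [-0.001, 0.0, -1.0]]
ft_force: [0.1, 0.6, 0.1]
grip_width: 0.0639
```

Run:
```python
from h import *
mv([.522,.362,.135],Rt(182))
for c in("scene","top"):
    im,D=imaging.get_image(c); cv2.imwrite(f"pics/{c}4.png",cv2.resize(im[150:300,150:350],None,fx=4,fy=4)); np.save(c+"4.npy",D)
    P=cloud(c,D)
    for n in ("padlock_mid","padlock_bin_handle"):
      for nm in("spot_in","pinpoint"):
        for a in getattr(imaging,nm)(c,n)[:2]:
            u,v=map(int,np.round(a["pixel"])); print(c,n,nm,round(a["score"],2),u,v,np.round(P[v,u],3))
    hsv=cv2.cvtColor(im,cv2.COLOR_BGR2HSV)
    m=(hsv[...,0]>8)&(hsv[...,0]<28)&(hsv[...,1]>90)&(hsv[...,2]>90)&(abs(P[...,1]-.41)<.06)&(abs(P[...,0]-.46)<.07)&(P[...,2]>.03)
    Q=P[m];print("orange",m.sum(),cv2.minAreaRect(Q[:,:2].astype(np.float32)),np.percentile(Q[:,2],[5,50,95]))
    q=Q[Q[:,2]>.045];A=np.c_[q[:,:2],np.ones(len(q))];print("plane",np.linalg.lstsq(A,q[:,2],rcond=None)[0])
    m=(abs(P[...,1]-.415)<.1)&(abs(P[...,0]-.40)<.02)&(P[...,2]>.055)&(P[...,2]<.085)
    Q=P[m];print("bar",m.sum(),cv2.minAreaRect(Q[:,:2].astype(np.float32)),np.percentile(Q[:,2],[5,50,95]))
```

```text
from [0.4363 0.2405 0.2217] shift [-0.299  0.395  0.289] turn [ 0.001  0.001 -0.001] |d| 0.17211675845376695 w 0.0639 F [0.1 0.6 0.1]
scene padlock_mid spot_in 0.73 264 258 [0.46  0.424 0.059]
scene padlock_mid pinpoint 0.7 262 255 [0.464 0.426 0.064]
scene padlock_bin_handle spot_in 0.55 271 245 [0.5   0.386 0.049]
scene padlock_bin_handle spot_in 0.42 262 255 [0.464 0.426 0.064]
scene padlock_bin_handle pinpoint 0.58 288 268 [0.401 0.414 0.069]
orange 417 ((0.4798266291618347, 0.4117555618286133), (0.044876035302877426, 0.06755797564983368), 4.507291793823242) [0.04616893 0.05895247 0.06522651]
plane [-0.08335647 -0.11972923  0.14891401]
bar 804 ((0.4069511890411377, 0.41275477409362793), (0.02592509612441063, 0.14982052147388458), 0.08267933875322342) [0.06160172 0.06773139 0.07129452]
top padlock_mid spot_in 0.84 226 232 [0.473 0.412 0.066]
top padlock_mid pinpoint 0.9 225 231 [0.475 0.414 0.064]
top padlock_bin_handle spot_in 0.94 207 246 [0.448 0.45  0.053]
top padlock_bin_handle spot_in 0.58 224 230 [0.477 0.417 0.061]
top padlock_bin_handle pinpoint 0.56 227 269 [0.405 0.408 0.069]
orange 560 ((0.4789831042289734, 0.4190013110637665), (0.04459662362933159, 0.04747873544692993), 5.825674057006836) [0.05175184 0.0598143  0.06617864]
plane [-0.24150855  0.04180799  0.15769349]
bar 807 ((0.40743958950042725, 0.4269649088382721), (0.025509895756840706, 0.11382835358381271), 0.23544161021709442) [0.06054558 0.06668474 0.0724818 ]
```

View pics/top4.png

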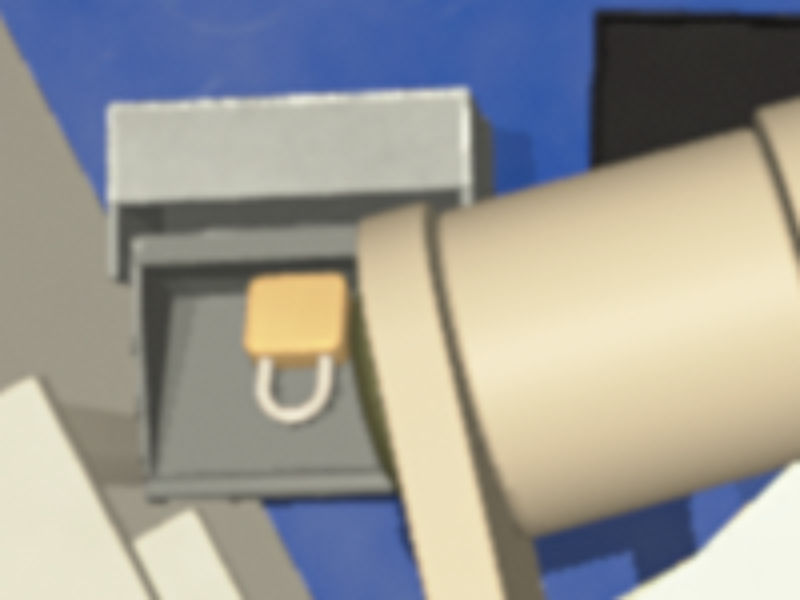

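View pics/scene4.png

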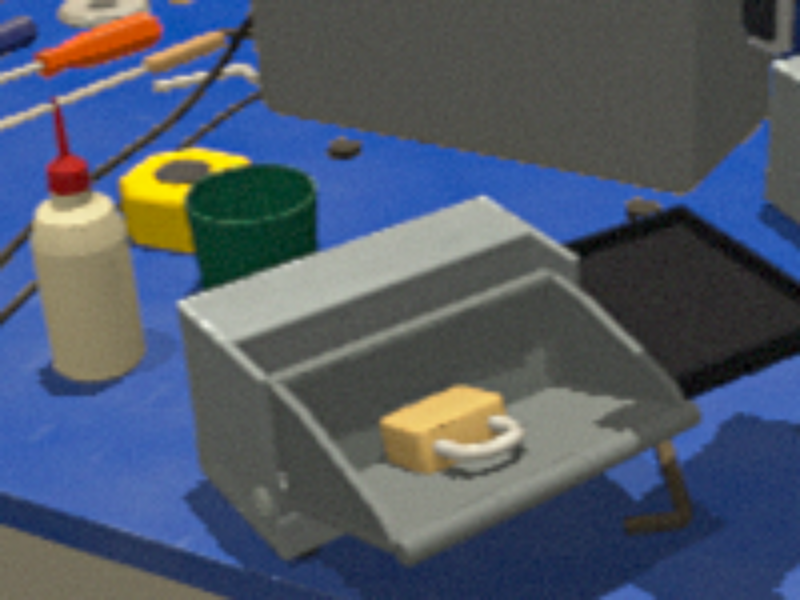

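The scene view shows the bin at its stop, the padlock body at (440,430) of the crop, aligned with the bin. The top crop shows the body at (297,315) with its right edge just clear of the arm. I refine the centre.

Run:
```python
from h import *
im=cv2.imread("pics/top4.png");
D=np.load("top4.npy");P=cloud("top",D)
im=cv2.resize(im,(200,150),interpolation=cv2.INTER_AREA);f=np.zeros((400,640,3),np.uint8);f[150:300,150:350]=im
h=cv2.cvtColor(f,cv2.COLOR_BGR2HSV)
m=((h[...,0]>8)&(h[...,0]<28)&(h[...,1]>90)&(h[...,2]>90)).astype(np.uint8)
n,l,s,c=cv2.connectedComponentsWithStats(m)
for i in range(1,n):
    if s[i,4]>100:
        Q=P[l==i];print(s[i],c[i],np.percentile(Q,[1,3,10,50,90,97,99],axis=0).round(4).tolist())
        x,y,w,hh,_=s[i]
        for v in range(y,y+hh,3): 
            r=P[v,x+3:x+w-3]; print(v,np.round(np.median(r,0),4))
        for u in range(x,x+w,3): print(u,np.round(np.median(P[y+4:y+18,u],0),4))
        print(cv2.minAreaRect(np.argwhere(l==i)[:,::-1].astype(np.int32)))
# roof rect for calibration z
print(np.round(np.median(P[170:190,190:210].reshape(-1,3),0),4))
```

```text
[211 218  28  24 570] [224.35789474 229.01403509] [[0.4334, 0.3109, 0.0456], [0.4574, 0.3956, 0.0506], [0.4618, 0.3975, 0.0532], [0.4787, 0.4169, 0.0599], [0.4961, 0.4355, 0.0657], [0.4997, 0.4392, 0.0673], [0.5005, 0.441, 0.4796]]
218 [0.5003 0.4191 0.0519]
221 [0.4943 0.4181 0.0548]
224 [0.4883 0.4172 0.0579]
227 [0.4825 0.4164 0.0598]
230 [0.4768 0.4151 0.0619]
233 [0.471  0.4153 0.0637]
236 [0.4654 0.415  0.0654]
239 [0.4603 0.4164 0.0599]
211 [0.4818 0.4467 0.0396]
214 [0.4794 0.4356 0.0613]
217 [0.4797 0.4302 0.0604]
220 [0.4797 0.4246 0.0603]
223 [0.4798 0.4191 0.0601]
226 [0.4796 0.4132 0.0613]
229 [0.4797 0.4078 0.0607]
232 [0.4798 0.4022 0.061 ]
235 [0.4798 0.3967 0.0602]
238 [0.4378 0.3096 0.4822]
((224.5, 229.5), (23.0, 27.0), 90.0)
[0.5641 0.4611 0.0982]
```

Run:
```python
from h import *
mv([.477,.417,.18],Rt(182.2));mv([.477,.417,.0635],Rt(182.2))
```

```text
from [0.4358 0.2409 0.2212] shift [-0.158  0.582  0.137] turn [ 0.    -0.    -0.003] |d| 0.18550539681179745 w 0.0637 F [-0.   0.4 -0.1]
from [0.4358 0.2409 0.2212] shift [-0.158  0.582  0.526] turn [ 0.    -0.    -0.003] |d| 0.23998539936378804 w 0.0637 F [-0.   0.4 -0.1]
```

Call:
step_arm --steps '[0.8,-0.158,0.582,0,0,0,0,0.8,-0.158,0.582,0,0,0,0,0.8,-0.158,0.582,0,0,0,0,0.8,-0.158,0.582,0.13,0,0,0,0.8,-0.158,0.582,0.25,0,0,0,0.8,-0.158,0.582,0.3,0,0,0,0.8,-0.158,0.582,0.3,0,0,0]'

```text
time_s: 8.1
position: [0.476, 0.4165, 0.1286]
tool_rot: [[-0.999, -0.036, -0.005], [-0.036, 0.999, -0.003], [0.005, -0.003, -1.0]]
ft_force: [0.6, 0.1, 0.1]
grip_width: 0.0682
```

Run:
```python
from h import *
mv([.477,.417,.0635],Rt(182.2))
im,D=imaging.get_image("scene"); cv2.imwrite(f"pics/scene5.png",cv2.resize(im[150:300,150:350],None,fx=4,fy=4))
```

```text
from [0.476  0.4165 0.1286] shift [-0.004  0.002  0.217] turn [-0.003 -0.006 -0.003] |d| 0.06507781424843077 w 0.0682 F [0.6 0.1 0.1]
```

View pics/scene5.png

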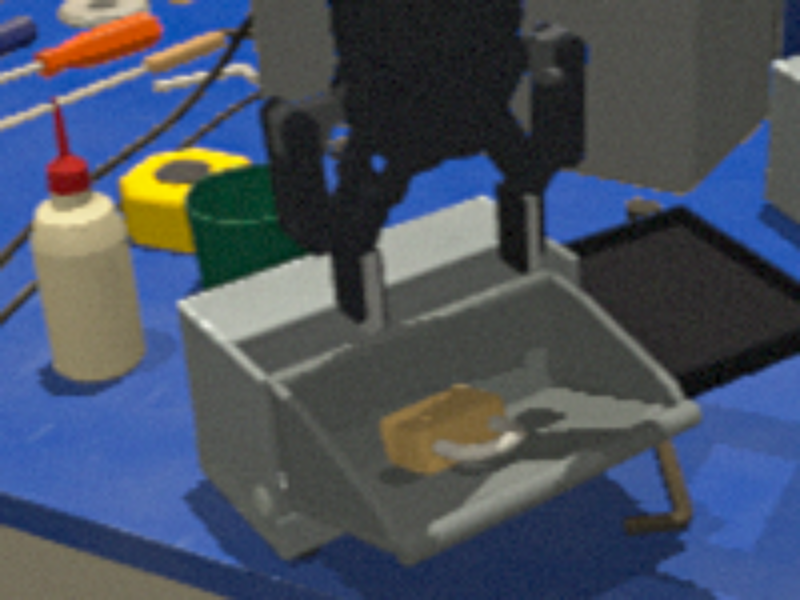

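The open fingers (360,290) and (525,240) straddle the padlock along the bar. Descend and close.

Call:
step_arm --steps '[0.8,0,0,0.1,0,0,0,0.8,0,0,0.15,0,0,0,0.8,0,0,0.19,0,0,0,0.8,0,0,0.215,0,0,0,0.8,0,0,0.215,0,0,0]'

```text
time_s: 8.65
position: [0.4772, 0.4168, 0.0669]
tool_rot: [[-0.999, -0.035, 0.0], [-0.035, 0.999, 0.0], [-0.0, 0.0, -1.0]]
ft_force: [0.8, 0.1, -0.2]
grip_width: 0.0684
```

Call:
step_arm --steps '[0.3,0,0,0,0,0,0,0.3,0,0,0,0,0,0,0.3,0,0,0,0,0,0,0.3,0,0,0,0,0,0,0.3,0,0,0,0,0,0]' --grip_force 60

```text
time_s: 9.15
position: [0.4775, 0.4173, 0.0684]
tool_rot: [[-0.999, -0.036, 0.002], [-0.036, 0.999, 0.002], [-0.002, 0.001, -1.0]]
ft_force: [-1.1, 0.4, 5.9]
grip_width: 0.0441
```

Run:
```python
from h import *
mv([.477,.417,.0635],Rt(182.2))
im,D=imaging.get_image("scene"); cv2.imwrite(f"pics/scene6.png",cv2.resize(im[150:300,150:350],None,fx=4,fy=4))
```

```text
from [0.4775 0.4173 0.0684] shift [ 0.002 -0.001  0.016] turn [ 0.002  0.003 -0.004] |d| 0.0049727941377546 w 0.0441 F [-1.1  0.4  5.9]
```

View pics/scene6.png

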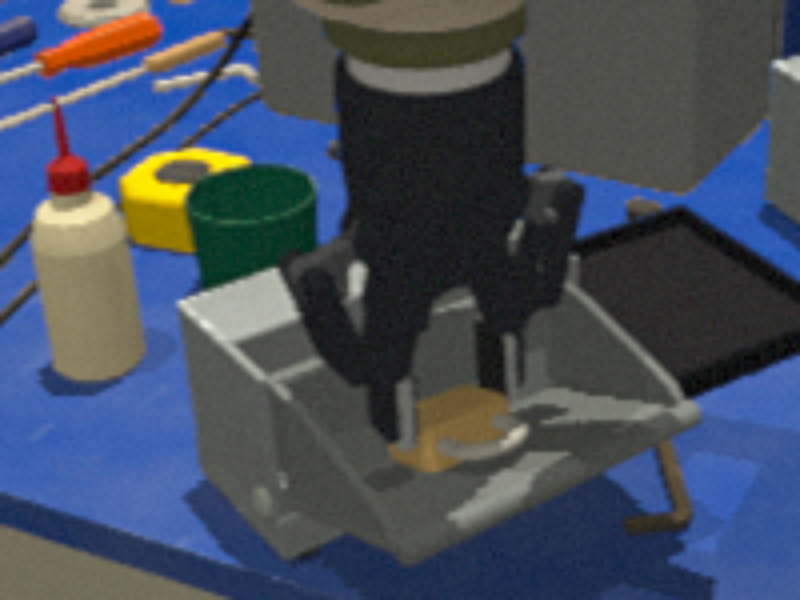

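Width is 44 mm, so the padlock is held, but there's 6 N upward on the tool. Lift a little and check.

Call:
step_arm --steps '[0.3,0,0,-0.03,0,0,0,0.3,0,0,-0.08,0,0,0,0.3,0,0,-0.15,0,0,0,0.3,0,0,-0.25,0,0,0,0.3,0,0,-0.35,0,0,0,0.3,0,0,-0.35,0,0,0]'

```text
time_s: 9.8
position: [0.4783, 0.4176, 0.1768]
tool_rot: [[-0.999, -0.036, 0.007], [-0.036, 0.999, 0.004], [-0.007, 0.004, -1.0]]
ft_force: [0.3, 0.9, -2.2]
grip_width: 0.0439
```

Run:
```python
from h import *
mv([.477,.417,.0635],Rt(182.2))
im,D=imaging.get_image("scene"); cv2.imwrite(f"pics/scene7.png",cv2.resize(im[100:300,150:350],None,fx=3,fy=3))
print(imaging.regions_of("scene","padlock_mid")[:1] and [ (a["score"],a["pixel"]) for a in imaging.spot_in("scene","padlock_mid")])
```

```text
from [0.4783 0.4176 0.1768] shift [ 0.007 -0.003  0.378] turn [ 0.005  0.009 -0.004] |d| 0.11334891090799003 w 0.0439 F [ 0.3  0.9 -2.2]
[(0.6, [261.3, 199.9])]
```

View pics/scene7.png

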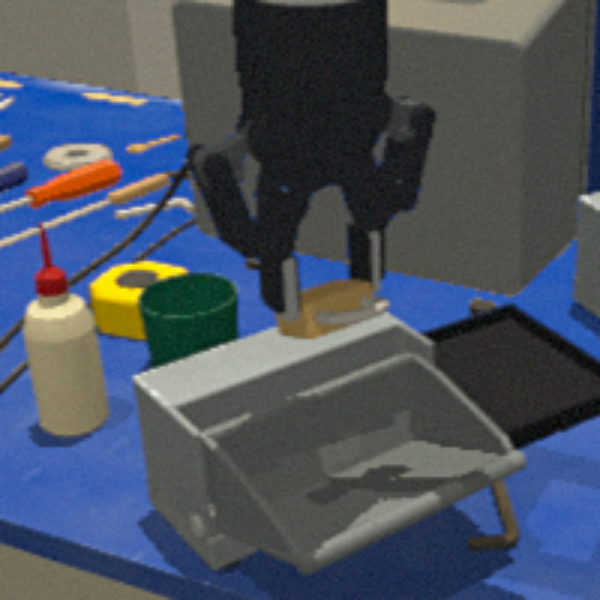

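Run:
```python
from h import *
im=cv2.imread("pics/top0.png");D=np.load("top0.npy");P=cloud("top",D);P[D==0]=np.nan
m=((im.max(2)<50)&(abs(P[...,1]-.228)<.12)&(abs(P[...,0]-.56)<.12)).astype(np.uint8)
n,l,s,c=cv2.connectedComponentsWithStats(m);i=1+s[1:,4].argmax();Q=P[l==i]
print(s[i],cv2.minAreaRect(Q[:,:2].astype(np.float32)),np.percentile(Q,[2,50,98],axis=0))
q=Q[Q[:,2]<.007];print(q.mean(0),np.percentile(q,[2,98],axis=0),cv2.minAreaRect(q[:,:2].astype(np.float32)))
m=(P[...,2]>.1)&(P[...,2]<.27)&(P[...,1]>.1)&(P[...,1]<.34)&(P[...,0]>.57)
B=P[m]
for y in np.arange(.1,.34,.03):
    b=B[abs(B[:,1]-y)<.015]; print(round(y,2),b[:,0].min() if len(b) else None, len(b))
mv([.55,.228,.18],R.from_euler('y',-20,degrees=True).as_matrix()@Rt(181))
```

```text
[ 297  153   61   76 4364] ((0.558962345123291, 0.2262461632490158), (0.11571838706731796, 0.14756488800048828), 88.74690246582031) [[0.4884424  0.17075813 0.00239539]
 [0.5591694  0.22660779 0.00599502]
 [0.63088537 0.28194552 0.01744325]]
[0.56037156 0.22598932 0.00511792] [[0.49329222 0.17197661 0.00215065]
 [0.62959574 0.28023479 0.0069182 ]] ((0.5612486600875854, 0.22628366947174072), (0.11230020970106125, 0.1420043259859085), 88.32818603515625)
0.1 0.577497512119943 862
0.13 0.6396067514934375 1530
0.16 0.6368411283856406 2301
0.19 0.6698181997775736 2101
0.22 0.7223158610112735 1490
0.25 0.7748520260456926 902
0.28 0.8270162309251252 382
0.31 0.8786208082158138 52
0.34 0.5718310916587831 1
from [0.4766 0.4165 0.1711] shift [-0.222 -0.637 -0.029] turn [ 0.011 -0.446  0.023] |d| 0.20247817580367009 w 0.0437 F [-0.3  0.1 -2.1]
```

Call:
step_arm --steps '[0.3,-0.05,-0.15,-0.05,0,-0.2,0,0.3,-0.11,-0.3,-0.05,0,-0.446,0.02,0.3,-0.17,-0.45,-0.03,0,-0.446,0.02,0.3,-0.22,-0.55,-0.03,0,-0.446,0.02,0.3,-0.22,-0.64,-0.03,0,-0.446,0.02,0.3,-0.22,-0.64,-0.03,0,-0.446,0.02,0.3,-0.22,-0.64,-0.03,0,-0.446,0.02,0.3,-0.22,-0.64,-0.03,0,-0.446,0.02]'

```text
time_s: 10.75
position: [0.5494, 0.228, 0.1802]
tool_rot: [[-0.94, -0.021, 0.342], [-0.019, 1.0, 0.01], [-0.342, 0.003, -0.94]]
ft_force: [0.4, 0.2, -1.3]
grip_width: 0.0439
```

Run:
```python
from h import *
T=R.from_euler('y',-20,degrees=True).as_matrix()@Rt(181)
mv([.55,.2265,.18],T)
print(env.observe()["tool_rot"].round(3).tolist())
for c in("scene","top"):
    im,D=imaging.get_image(c); cv2.imwrite(f"pics/{c}8.png",cv2.resize(im[100:250,220:420],None,fx=4,fy=4)); np.save(c+"8.npy",D)
    P=cloud(c,D);hsv=cv2.cvtColor(im,cv2.COLOR_BGR2HSV)
    m=(hsv[...,0]>8)&(hsv[...,0]<28)&(hsv[...,1]>90)&(hsv[...,2]>60)&(abs(P[...,1]-.227)<.06)&(abs(P[...,0]-.55)<.08)&(P[...,2]>.08)
    Q=P[m];print(c,m.sum())
    if m.sum()>20:print(np.percentile(Q,[2,50,98],axis=0).round(4).tolist(),[a["pixel"] for a in imaging.pinpoint(c,"padlock_mid")])
```

```text
from [0.5494 0.228  0.1802] shift [-0.002 -0.005  0.001] turn [ 0.012 -0.     0.002] |d| 0.0016401754945805328 w 0.0439 F [ 0.4  0.2 -1.3]
[[-0.94, -0.021, 0.342], [-0.019, 1.0, 0.01], [-0.342, 0.003, -0.94]]
scene 249
[[0.5349, 0.2082, 0.1558], [0.5403, 0.2316, 0.1703], [0.5708, 0.2551, 0.1751]] [[321.9, 156.5]]
top 69
[[0.498, 0.1694, 0.1704], [0.5722, 0.2202, 0.174], [0.5764, 0.2493, 0.4384]] [[327.9, 174.2]]
```

View pics/scene8.png

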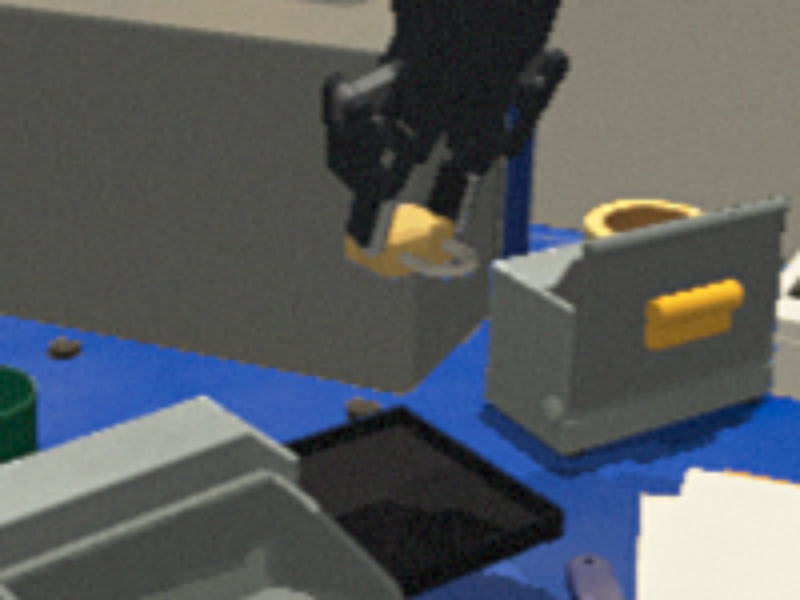

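Run:
```python
from h import *
im,D=imaging.get_image("scene");P=cloud("scene",D);hsv=cv2.cvtColor(im,cv2.COLOR_BGR2HSV)
m=(hsv[...,0]>8)&(hsv[...,0]<28)&(hsv[...,1]>90)&(hsv[...,2]>60)&(abs(P[...,1]-.227)<.06)&(abs(P[...,0]-.55)<.08)&(P[...,2]>.08)
for v in range(145,172,2):
    u=np.where(m[v])[0]
    if len(u)>3: p=np.median(P[v,u],0); print(v,len(u),p.round(4))
q=P[m];q=q[(q[:,0]>.541)&(q[:,0]<.572)&(q[:,2]>.168)]
print(len(q));A=np.c_[q[:,:2]-q[:,:2].mean(0),np.ones(len(q))];print(np.linalg.lstsq(A,q[:,2],rcond=None)[0])
f=P[m];f=f[f[:,2]<.170];A=np.c_[f[:,1:]-f[:,1:].mean(0),np.ones(len(f))];print(len(f),np.linalg.lstsq(A,f[:,0],rcond=None)[0])
```

```text
151 5 [0.5713 0.2148 0.1743]
153 12 [0.5598 0.2173 0.1742]
155 16 [0.5482 0.2216 0.1742]
157 16 [0.5414 0.2293 0.1738]
159 19 [0.5381 0.2368 0.1723]
161 18 [0.5382 0.2424 0.1679]
163 19 [0.538  0.2366 0.1619]
165 12 [0.5435 0.2525 0.1606]
167 9 [0.5376 0.2509 0.1579]
83
[-0.01267502 -0.03058214  0.17412761]
121 [ 0.38278434 -0.32948494  0.54326533]
```

Padlock is level in the hand (slope under 2°), underside 26 mm below the TCP. Lower into the tray.

Call:
step_arm --steps '[0.3,0.043,0,0.117,0,0,0,0.3,0.085,0,0.235,0,0,0,0.3,0.12,0,0.33,0,0,0,0.3,0.145,0,0.398,0,0,0,0.3,0.155,0,0.426,0,0,0,0.3,0.162,0,0.445,0,0,0,0.3,0.165,0,0.453,0,0,0,0.3,0.165,0,0.453,0,0,0]'

```text
time_s: 11.8
position: [0.5503, 0.2278, 0.0369]
tool_rot: [[-0.939, -0.02, 0.344], [-0.018, 1.0, 0.01], [-0.344, 0.003, -0.939]]
ft_force: [0.4, 0.2, -2.2]
grip_width: 0.0438
```

Run:
```python
from h import *
T=R.from_euler('y',-20,degrees=True).as_matrix()@Rt(181)
mv([.5494,.228,.030],T)
for c in("scene",):
    im,D=imaging.get_image(c); cv2.imwrite(f"pics/{c}9.png",cv2.resize(im[150:300,220:420],None,fx=4,fy=4))
    P=cloud(c,D);hsv=cv2.cvtColor(im,cv2.COLOR_BGR2HSV)
    m=(hsv[...,0]>8)&(hsv[...,0]<28)&(hsv[...,1]>90)&(hsv[...,2]>60)&(abs(P[...,1]-.227)<.06)&(abs(P[...,0]-.55)<.08)&(P[...,2]>.005)
    print(np.percentile(P[m],[2,50,98],axis=0).round(4).tolist())
```

```text
from [0.5503 0.2278 0.0369] shift [0.011 0.001 0.02 ] turn [0.012 0.003 0.001] |d| 0.006930959743017544 w 0.0438 F [ 0.4  0.2 -2.2]
[[0.535, 0.1885, 0.0062], [0.5429, 0.2301, 0.0278], [0.5738, 0.2621, 0.0324]]
```

View pics/scene9.png

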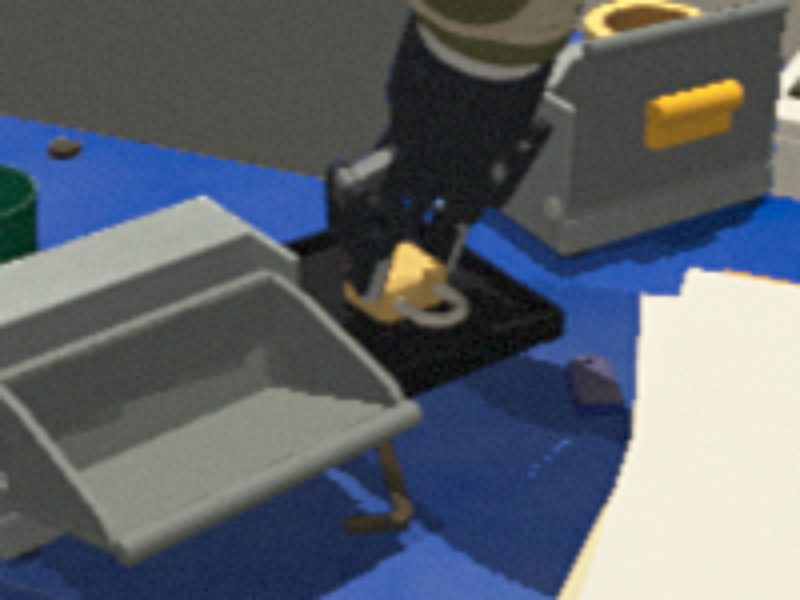

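The padlock (410,280) hangs level over the tray floor, still carried (−2.2 N). Creep the last 7 mm.

Call:
step_arm --steps '[0.3,0.003,0,0.008,0,0,0,0.3,0.005,0,0.013,0,0,0,0.3,0.006,0,0.017,0,0,0,0.3,0.007,0,0.02,0,0,0,0.3,0.007,0,0.02,0,0,0]'

```text
time_s: 12.35
position: [0.55, 0.2277, 0.0312]
tool_rot: [[-0.939, -0.02, 0.344], [-0.018, 1.0, 0.01], [-0.344, 0.003, -0.939]]
ft_force: [-7.7, -2.1, 12.7]
grip_width: 0.0437
```

Call:
step_arm --steps '[0.3,-0.001,0,-0.003,0,0,0,0.3,-0.001,0,-0.003,0,0,0]'

```text
time_s: 12.55
position: [0.5501, 0.2277, 0.0312]
tool_rot: [[-0.939, -0.02, 0.344], [-0.018, 1.0, 0.01], [-0.344, 0.003, -0.939]]
ft_force: [-3.1, -0.8, 5.5]
grip_width: 0.0441
```

Run:
```python
from h import *
mv([.5494,.228,.030],R.from_euler('y',-20,degrees=True).as_matrix()@Rt(181))
im,D=imaging.get_image("scene"); cv2.imwrite(f"pics/scene10.png",cv2.resize(im[190:250,270:370],None,fx=8,fy=8))
```

```text
from [0.5501 0.2277 0.0312] shift [0.004 0.001 0.003] turn [0.012 0.003 0.001] |d| 0.001445635260002046 w 0.0441 F [-3.1 -0.8  5.5]
```

View pics/scene10.png

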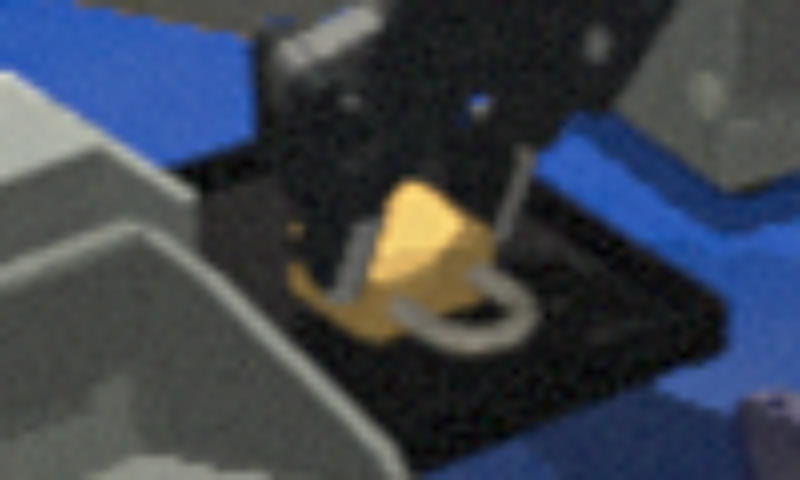

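It rests on the floor (5 N contact). Release.

Call:
step_arm --steps '[0.6,-0.001,0,-0.003,0,0,0,0.68,-0.001,0,-0.003,0,0,0,0.7,-0.001,0,-0.003,0,0,0,0.7,-0.001,0,-0.003,0,0,0]'

```text
time_s: 13.0
position: [0.55, 0.2277, 0.0316]
tool_rot: [[-0.939, -0.02, 0.343], [-0.018, 1.0, 0.009], [-0.343, 0.003, -0.939]]
ft_force: [0.0, -0.2, 0.1]
grip_width: 0.0598
```

Call:
step_arm --steps '[0.7,-0.01,0,-0.04,0,0,0,0.7,-0.03,0,-0.1,0,0,0,0.7,-0.06,0,-0.2,0,0,0,0.7,-0.1,0,-0.35,0,0,0,0.7,-0.1,0,-0.5,0,0,0,0.7,-0.1,0,-0.6,0,0,0,0.7,-0.1,0,-0.6,0,0,0]'

```text
time_s: 13.7
position: [0.5165, 0.227, 0.2165]
tool_rot: [[-0.936, -0.021, 0.351], [-0.018, 1.0, 0.012], [-0.351, 0.005, -0.936]]
ft_force: [-0.4, -0.1, -1.2]
grip_width: 0.0596
```

Run:
```python
from h import *
mv([.5494,.228,.030],R.from_euler('y',-20,degrees=True).as_matrix()@Rt(181))
for c in("scene","top"):
    im,D=imaging.get_image(c); cv2.imwrite(f"pics/{c}11.png",cv2.resize(im[130:300,150:470],None,fx=2.5,fy=2.5))
    P=cloud(c,D);hsv=cv2.cvtColor(im,cv2.COLOR_BGR2HSV)
    m=(hsv[...,0]>8)&(hsv[...,0]<28)&(hsv[...,1]>90)&(hsv[...,2]>60)&(abs(P[...,1]-.227)<.05)&(abs(P[...,0]-.55)<.08)&(P[...,2]<.06)
    q=P[m]
    if len(q)>20:
        print(c,np.percentile(q,[2,50,98],axis=0).round(4).tolist())
        q=q[q[:,2]>.02];A=np.c_[q[:,:2]-q[:,:2].mean(0),np.ones(len(q))]
        if len(q)>20: print(np.linalg.lstsq(A,q[:,2],rcond=None)[0])
    for a in imaging.pinpoint(c,"padlock_bin_handle")[:1]+imaging.pinpoint(c,"padlock_mid")[:1]:
        u,v=map(int,np.round(a["pixel"])); print(a["score"],u,v,P[v,u].round(3))
```

```text
from [0.5165 0.227  0.2165] shift [ 0.116 -0.002  0.621] turn [0.015 0.012 0.001] |d| 0.18936753249910146 w 0.0596 F [-0.4 -0.1 -1.2]
scene [[0.473, 0.1815, -0.5854], [0.5361, 0.2335, -0.4604], [0.6254, 0.2745, 0.0257]]
[ 0.02651184 -0.02231068  0.0244782 ]
0.78 291 270 [0.397 0.411 0.067]
0.91 321 219 [0.552 0.227 0.024]
top [[0.5679, 0.2035, 0.0037], [0.5734, 0.2267, 0.0239], [0.5814, 0.252, 0.0281]]
[-0.19706292 -0.00131742  0.02491379]
0.87 226 269 [0.405 0.409 0.069]
0.59 329 189 [0.493 0.221 0.389]
```

View pics/scene11.png

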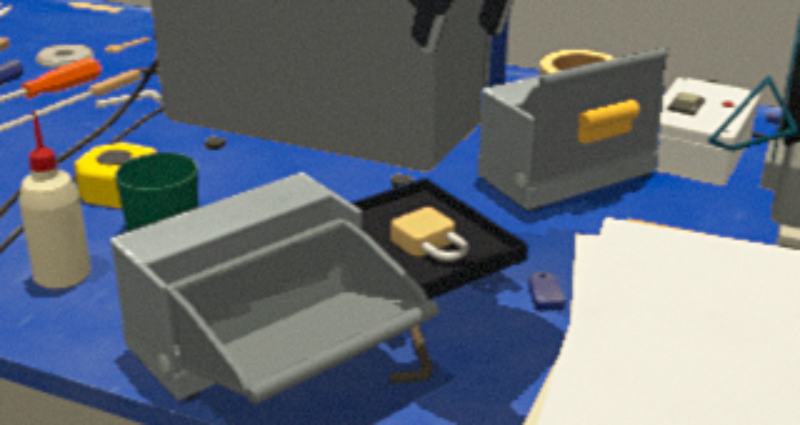

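The padlock (425,235) lies flat in the tray. The padlock bin is open, the cylinder bin is shut and the gripper is clear of everything.

Run:
```python
from h import *
s=env.observe();print(s["time_s"],s["ft_force"].round(1),np.abs(s["qvel"]).max());close_job()
```

```text
14.0 [ 0.1 -0.8  0.2] 0.2649995282331816
the job is handed in; nothing more can be done
```

The job is handed in, at about 14 s of the 54 s allowed. I hooked the padlock bin's bar with closed fingers and pulled it open. It then fell to its stop. I gripped the padlock across its width, levelled it by turning 20°, lowered it until it touched the tray floor, released it and backed off.

**Last checks:**
- **Padlock:** its top face is at 24.5 mm (24 expected), sloping about 2° in the scene view. Its centre is about (0.555, 0.227), within 5 mm of the tray centre.
- **Padlock bin:** the bar shows at x ≈ 0.40, z ≈ 0.067, which matches the stop at 70°.
- **Cylinder bin:** it looks shut in the last picture and was never approached.
- **Arm:** it stood clear, with under 1 N on the wrist. The highest force I read was about 13 N up plus 8 N sideways, when the padlock touched the tray.

**Readings that disagreed:**
- In the last top view the arm hid most of the padlock. Its plane fit (−0.20 slope) and its padlock point were on edges or the arm, so I ignored them.
- The grip width read 44 mm on the 46 mm padlock, and there was 6 N upward on the tool when the fingers closed. The lift was clean all the same.

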